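Fetch the connecting rod from behind the tin and put it on the scale

ROBOT

A 7-joint arm with a two-finger parallel gripper is mounted at the origin on the work surface. World frame = base frame: x ahead of the robot, y to its left, z up, the work surface at z = 0. Lengths are in mm, angles in rad, forces in N, time in s.
With the tool pointing down it reaches from about 425 to 950 mm from the base axis. Payload 4.7 kg.
Tool frame: the origin (TCP) lies at the very end of the fingers, on their centre line; the grasp point (between the pads) lies 19 mm behind it; y points along the fingers, z is the direction in which the jaws open and shut, and the axes are right-handed (so a half turn about y gives the same grasp; the last joint's range is limited). The gripper opens to 87 mm and grips with 3 to 60 N. Pads are 19 mm wide; open, the fingers measure 117 mm over their backs; the gripper's body (75 mm by 190 mm) begins 51 mm behind the grasp point.
Start: joints at [1.239, 0.469, -0.049, 1.532, 0.024, 1.141, -0.082], TCP at [201.33, -644.298, 183.673] pointing down, gripper open.
Joint ranges: [-2.59, 2.59], [-0.33, 1.99], [-1.39, 1.29], [0.1, 2.45], [-1.04, 4.18], [0.21, 1.99], [-2.66, 2.66]. Speed limits (rad/s): [2.57, 2.57, 3.14, 3.14, 3.14, 3.14, 3.14].

INTERFACE

Orientations are given as a unit quaternion [w, x, y, z].
In Python, from bench import readout, imaging, workorder gives the robot as it stands.
- The arm moves only by the tool move_arm, never from a script. Its argument "increments" is a list of rows, each a list of 6 numbers: the shift along the world's x, y, z in units of 40 mm (1.0 is 40 mm), then the turn, a rotation vector about the world's x, y, z in units of 5 degrees (1.0 is 5 degrees). A call has 1 to 20 rows; each row shifts and turns the commanded pose from where the row before left it; what a row does not reach is not made up. A row lasts 1/10 s, in which the tool goes at most 50 mm and 8.59 degrees, less where a joint would pass 70% of its speed; a pose out of reach is approached as far as the arm can. A call is refused whole if a number of a shift passes 1 or a number of a turn 1, either way. A call with a gripper value outside its range is refused whole. "gripper" is the finger opening in mm, from 0 to 87, set as the call begins (left out, the last holds). The fingers move at their own pace and stop on an object; the grip force is fixed at half the most. Time passes only in rows, so rows that do not move let the fingers close. It gives the time, the measured TCP pose, the force and the opening at its end, in the units of the state.
- readout.state(): the state, without advancing time (a new reading comes with each control period).
- imaging.get_image(name): name is "scene" or "top" or "wrist"; returns a dict with "frame" (400x640x3 uint8, blue, green, red), "fx", "fy", "cx", "cy" (pixels), "R" (3x3) and "t" (3): a world point X has camera coordinates R X + t; the wrist camera has in their place "T_tool_cam" (4x4, takes a point from camera to tool coordinates, whose origin is the TCP and whose axes are the tool frame's). Camera axes: x right, y down, z forward; pixel columns grow to the right and rows downward; lengths in mm; the calibration is good to about 2 mm. The wrist camera is an equidistant fisheye: a pixel r from the principal point sees the ray r / f radians off the axis. A picture is of the moment at which its call begins: read the wrist's pose just before it. There is no depth.
- workorder.finish_job(): hands the job in, once; it reports no verdict.
The state is a dict: "time_s": time; "joint_pos": joint angles; "joint_velocities": joint speeds; "effort": joint torques, N m; "tool_pos": TCP position; "orientation": TCP orientation; "wrist_force": force on the tool from outside, world axes, zero at the start; "torque": the same for the moment, N m; "opening": finger opening in mm.
Only numpy, scipy, OpenCV 4.12 (cv2) and the standard library are available. Lean on these libraries where they do the work, as an engineer would, in place of code of your own. Each camera call takes 0.05 s, during which the arm holds its last target. There are 200 camera calls.

TASK

Lift the tin out of the green tray and stand it on the bench, then lay the connecting rod that was behind it flat and lengthwise on the middle of the scale's pan. Then stand the tin back upright on the spot in the tray where it was, to within about a centimetre and square to the tray, and let go. Set both down gently without dropping them, keep the tin upright all the while, and leave the piston, wrist pin and wrench alone.

Things in the scene. Friction and masses are not known exactly. Their poses are not given: they have to be found in the camera images.
- tray: Green-painted steel storage tray fixed on the bench, 150 (x) x 210 (y) mm, open at the front (its -x side). Floor 6 mm thick; back and side walls 5 mm thick, their tops 50 mm above the bench. Origin: centre of its underside, on the bench. It may be left or right of the robot, turned up to 0.2 rad.
- tin: Closed steel tin, a block 60 (x) x 120 (y) x 110 (z) mm, 0.35 to 0.65 kg; on top a black cap (28 mm wide, 12 mm high, at y = +38 mm) and a thin strap 11 mm high. Stands on the tray's floor in its open front half, centre 42 mm in front of the tray's centre and up to 20 mm to either side, within 0.04 rad of square. Origin: centre of its underside, z up. Grip across the 60 mm near the top, about 35 N.
- rod: Steel connecting rod lying flat behind the tin along the tray's y, 24 mm thick, 0.26 to 0.44 kg. Eyes: big 52 mm across, centre y = -48 mm; small 30 mm across, centre y = +72 mm. Shank between, y = -22 to +57 mm, 18 mm wide (x), 3 to 21 mm above the eyes' underside. Origin: on the shank's centre line near the mass centre, at the eyes' underside; z up. 12 mm behind the tin, 44 mm from the back wall.
- scale: Grey bench scale fixed on the bench on the other side from the tray: housing 200 x 210 mm, 44 mm high, with a blank dark display on its front (-x) side; its pan does not give. Origin: on the bench below the pan's centre. Turned up to 0.4 rad.
- pan (a point): Centre of the top face of the scale's flat rectangular aluminium pan, 60 mm above the bench. The pan is 130 (x) x 220 (y) mm without a rim; its axes are those of the scale, so its length runs along y.
- piston: Bystander: aluminium piston 60 mm across and 55 mm high, standing on the bench beyond the work. Origin: centre of its underside.
- wristpin: Bystander: steel tube 22 mm across and 50 mm high, standing on the bench between tray and scale, nearer than the piston. Origin: centre of its underside.
- wrench: Bystander: steel wrench 170 mm long, lying crosswise on the bench beyond the work, left of the piston. Origin: under its middle.
Not all that is in view belongs to the job. Leave any brown look-alike of the tin alone. There is more than one size of the rod; the one meant has the size given above.

How it is judged (in metres and radians):
On the way, in this order (a step that is already met when the one before it is completed fails the run):
1. the tin stands upright and let go on the bench, out of the tray (distance of tin from where it was at the start of the episode above 0.09 m and height (world z) of tin below 0.004 m and angle between tin's own z axis and vertical below 0.08 rad and contact force between tin and tray below 0.05 N and contact force between the fingers and tin below 0.05 N and linear speed of tin below 0.02 m/s), for 0.2 s.
2. the connecting rod lies flat on the pan, let go (distance between rod and pan below 0.03 m and z of rod in the frame of pan below 0.004 m and angle between rod's own z axis and vertical below 0.08 rad and angle between the y axis of rod and the y axis of scale, either way round below 0.3 rad and contact force between the fingers and rod below 0.05 N and linear speed of rod below 0.02 m/s), for 0.2 s.
At the end, for the whole second after the job is handed in: The rod lies flat and at rest on the pan, its origin within 30 mm of the pan's centre and its length within 0.3 rad of the pan's length; the tin stands upright and at rest in the tray, within 15 mm of where it stood at the start, square to the tray within 0.15 rad (distance between rod and pan below 0.03 m and z of rod in the frame of pan below 0.004 m and angle between rod's own z axis and vertical below 0.08 rad and angle between the y axis of rod and the y axis of scale, either way round below 0.3 rad and linear speed of each of rod, tin below 0.02 m/s and distance of tin from where it was at the start of the episode below 0.015 m and angle between tin's own z axis and vertical below 0.06 rad and angle between the x axis of tin and the x axis of tray, either way round below 0.15 rad); the robot touches nothing.
It fails at once if the tin is tipped more than 0.35 rad (angle between tin's own z axis and vertical above 0.35 rad).
It fails at once if the rod is pressed or struck hard on the scale (over 60 N) (contact force between rod and scale above 60 N).
It fails at once if the rod or the tin is dropped from more than about 13 mm ((linear speed of rod above 0.5 m/s and contact force between the fingers and rod below 0.05 N) or (linear speed of tin above 0.5 m/s and contact force between the fingers and tin below 0.05 N)).
It fails at once if the piston, the wrist pin or the wrench is moved more than 20 mm (distance of any of piston, wristpin, wrench from where it was at the start of the episode above 0.02 m).
It also fails if it takes over 69 s, if anything falls off the work surface, if the arm or the gripper's body presses on something with over 40 N, if the wrist force passes 120 N, or if a joint passes its speed limit or range.

## Working session

There is one attempt and no reset: what is moved stays moved. The work goes in short steps, Python scripts to look and compute and a tool call to move; the robot and the scene stay as the last step left them, time stands still between calls to the robot, and variables do not carry over. Pictures are saved under pics/ and viewed, about 8 in all and at most 12, crops included, and the job is handed in when it is done.

Besides the shell and the picture viewer there is one more tool, called after "Emit:" as name(argument=value, ...) on one line, values as JSON. move_arm: Moves the arm, as the interface text tells. Its arguments: {"type":"object","properties":{"increments":{"type":"array","items":{"type":"array","items":{"type":"number"}}},"gripper":{"type":"number"}},"required":["increments"]}

```bash
mkdir -p pics; ls
python3 - <<'E'
from bench import readout, imaging
import cv2,pickle
s=readout.state();print(s)
D={}
for n in ("scene","top"):
    d=imaging.get_image(n);D[n]=d;cv2.imwrite(f"pics/{n}0.png",d["frame"]);print(n,d["fx"],d["fy"],d["cx"],d["cy"],d["R"],d["t"])
pickle.dump(D,open("cal.pkl","wb"))
E
```

```text
pics
{'time_s': 0.0, 'joint_pos': array([ 1.23909455,  0.46945077, -0.04859047,  1.53366639,  0.02411252,
        1.1410057 , -0.08230643]), 'joint_velocities': array([-0.00060099,  0.00059073,  0.0006669 , -0.00106427,  0.00049254,
       -0.00038941, -0.00071899]), 'effort': array([ 1.47493305e-03, -5.07975948e+01, -8.03329283e-02, -2.36153251e+01,
       -6.15280098e-02,  3.77684506e-02,  1.53915098e-04]), 'tool_pos': array([ 201.08446882, -643.65492482,  182.60486982]), 'orientation': array([ 0.106524  , -0.10679009,  0.69969065, -0.69834197]), 'wrist_force': array([-0.11211083,  0.35640461,  0.05748579]), 'torque': array([ 0.03714451, -0.02092512,  0.01069965]), 'opening': 87.00257122884666}
scene 397.95735329062774 397.95735329062774 320.0190762940126 199.03922385299933 [[ 0.79992845  0.60009204 -0.00200305]
 [ 0.36300342 -0.48653959 -0.79467461]
 [-0.47785247  0.63495572 -0.60703233]] [-414.39690548 -146.85963031 1181.22953523]
top 469.58731103677013 469.58731103677013 322.1297625991802 199.8359874502799 [[-0.00860904 -0.99990443 -0.01081694]
 [-0.99118529  0.00996311 -0.13210777]
 [ 0.13220292  0.00958427 -0.99117634]] [-2.29593540e-01  5.50301106e+02  1.11802757e+03]
```

View pics/top0.png

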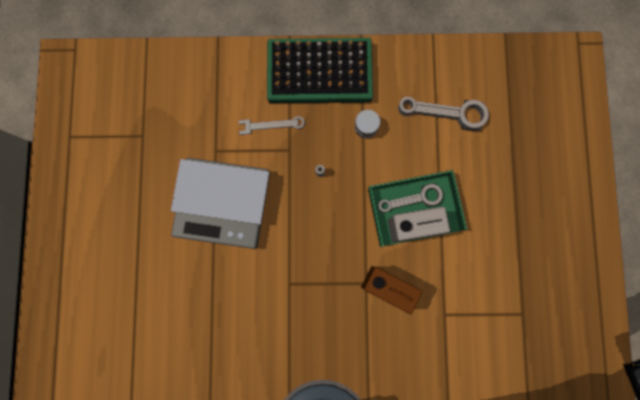

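View pics/scene0.png

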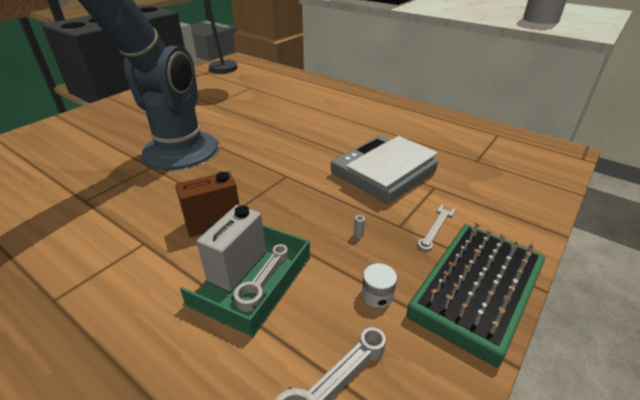

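The top view shows the grey tin (420,223) in the green tray and the rod behind it at (410,197). The brown look-alike is at (393,288), a larger rod lies loose at (445,112), and the scale is at (220,202). The rod meant is the one in the tray, since it lies behind the tin and is the smaller of the two. I'll confirm that in an enlarged crop.

Run:
```python
import cv2,numpy as np
f=cv2.imread("pics/top0.png")
a=cv2.resize(f[165:255,360:475],None,fx=6,fy=6,interpolation=cv2.INTER_CUBIC)
cv2.imwrite("pics/c1.png",a)
b=cv2.resize(f[150:255,160:285],None,fx=5,fy=5,interpolation=cv2.INTER_CUBIC)
cv2.imwrite("pics/c2.png",b)
```

```text
(no output)
```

View pics/c1.png

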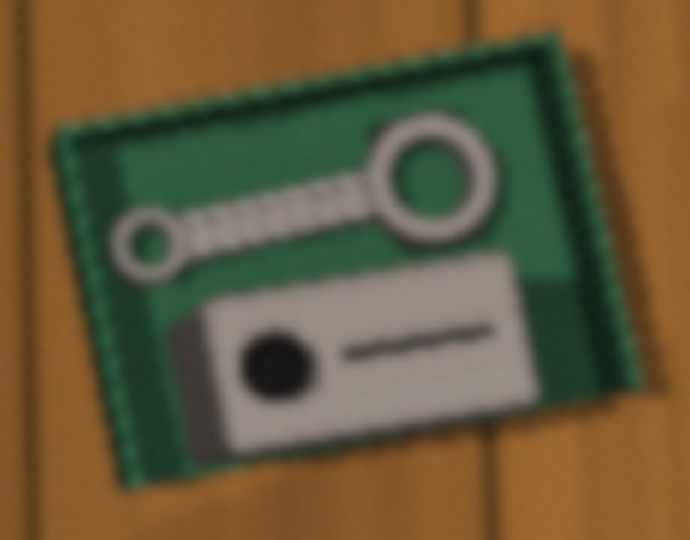

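View pics/c2.png

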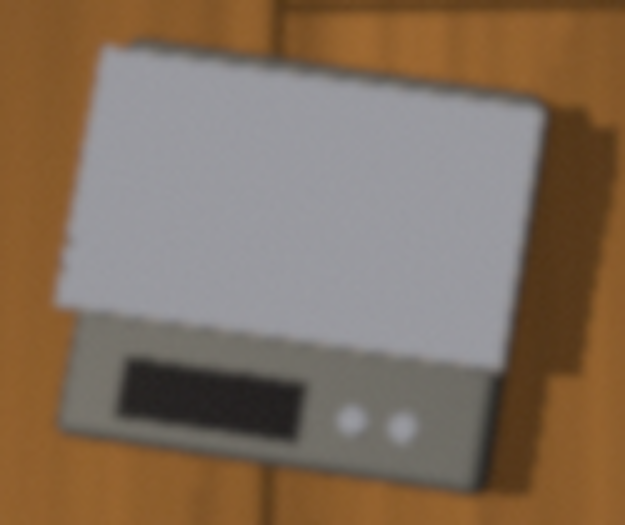

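The crop confirms it. The tray's rod has eye centres about 47 px apart, and its small eye (385,206) and big eye (432,195) should work out to 120 mm apart. Next I compute the poses.

```bash
cat > h.py <<'E'
import numpy as np,pickle
C=pickle.load(open("cal.pkl","rb"))
def ray(n,u,v,z):
    c=C[n];R=np.array(c["R"]);t=np.array(c["t"])
    d=R.T@np.array([(u-c["cx"])/c["fx"],(v-c["cy"])/c["fy"],1]);o=-R.T@t
    return (o+d*(z-o[2])/d[2])[:2]
def proj(n,X):
    c=C[n];p=np.array(c["R"])@np.array(X)+np.array(c["t"]);return c["fx"]*p[0]/p[2]+c["cx"],c["fy"]*p[1]/p[2]+c["cy"]
def crop(pts,x0,y0,k,z):
    return np.array([ray("top",x0+(u+.5)/k-.5,y0+(v+.5)/k-.5,z) for u,v in pts])
def rect(P): # BL(+y,+x) BR FR FL
    y=(P[0]-P[1]+P[3]-P[2])/2; x=(P[0]-P[3]+P[1]-P[2])/2
    return P.mean(0).round(1),"yaw(x),(y)",np.arctan2(x[1],x[0]).round(3),np.arctan2(-y[0],y[1]).round(3),"size",np.hypot(*x).round(1),np.hypot(*y).round(1)
E
python3 - <<'E'
from h import *
a=lambda p,z:crop(p,360,165,6,z)
print("tin",rect(a([(205,302),(513,252),(540,400),(235,455)],110)))
print("tray",rect(a([(60,130),(557,38),(637,388),(128,487)],50)))
e=a([(150,245),(433,178)],30);d=e[0]-e[1];print("eyes",e,np.hypot(*d),"yaw",np.arctan2(-d[0],d[1]),"orig",e[1]+d*48/120)
print("pan",rect(crop([(103,45),(547,103),(503,372),(57,307)],160,150,5,60)))
for n,u,v,z in[("piston",368,122,55),("pin",320,169,50),("wl",243,127,8),("wr",300,122,8)]:print(n,ray("top",u,v,z))
b=[ray("top",u,v,110) for u,v in[(372,268),(423,287),(413,312),(364,290)]];print("brown",np.round(b))
from bench import imaging
d=imaging.get_image("wrist");print({k:v for k,v in d.items() if k!="frame"})
E
```

```text
tin (array([ 484.3, -232.9]), 'yaw(x),(y)', np.float64(0.151), np.float64(0.16), 'size', np.float64(58.1), np.float64(118.5))
tray (array([ 526.8, -235.2]), 'yaw(x),(y)', np.float64(0.17), np.float64(0.178), 'size', np.float64(145.8), np.float64(207.0))
eyes [[ 535.71750906 -159.13705695]
 [ 562.34152262 -276.20881072]] 120.0609579789316 yaw 0.22361302437105574 orig [ 551.6919172  -229.38010921]
pan (array([571.8, 241.4]), 'yaw(x),(y)', np.float64(-0.147), np.float64(-0.148), 'size', np.float64(131.2), np.float64(218.9))
piston [ 740.6837878  -120.55092494]
pin [624.77921909  -0.92878155]
wl [745.54584429 197.27342475]
wr [757.09148281  50.22481482]
brown [[ 384. -117.]
 [ 341. -230.]
 [ 287. -206.]
 [ 336.  -98.]]
{'fx': 309.70691628693146, 'fy': 309.70691628693146, 'cx': 322.3281700412332, 'cy': 202.99228429673434, 'T_tool_cam': array([[-2.79029657e-04,  9.51999819e-01,  3.06098460e-01,
        -8.48112006e+01],
       [ 4.43512749e-04, -3.06098324e-01,  9.51999800e-01,
        -2.00948386e+02],
       [ 9.99999863e-01,  4.01394747e-04, -3.36813546e-04,
        -1.01424242e-01],
       [ 0.00000000e+00,  0.00000000e+00,  0.00000000e+00,
         1.00000000e+00]])}
```

```bash
cat >> h.py <<'E'
from scipy.spatial.transform import Rotation as Ro
def pose(s):
    w,x,y,z=s["orientation"];R=Ro.from_quat([x,y,z,w]).as_matrix()
    zt=R[:,2];yaw=np.arctan2(zt[1],zt[0]);return np.array(s["tool_pos"]),R,(yaw+np.pi/2)%np.pi-np.pi/2
def go(x,y,z,yaw):
    from bench import readout
    s=readout.state();p,R,a=pose(s);d=np.array([x,y,z])-p
    print("t",round(s["time_s"],2),"at",p.round(1),"yaw",a.round(3),"down",R[:,1].round(3),"F",s["wrist_force"].round(1),"op",round(s["opening"],1),"\n units",(d/40).round(2),"turn z",np.round(((yaw-a+np.pi/2)%np.pi-np.pi/2)/np.radians(5),2))
E
python3 - <<'E'
from h import *
print("tin",rect(crop([(205,302),(513,252),(540,400),(235,455)],360,165,6,116)))
go(484,-233,200,.16)
go(484,-233,230,.16)
E
```

```text
tin (array([ 483.9, -231.7]), 'yaw(x),(y)', np.float64(0.151), np.float64(0.16), 'size', np.float64(57.7), np.float64(117.8))
t 0.15 at [ 201.2 -643.8  182.8] yaw -1.268 down [-0.     0.001 -1.   ] F [-0.3 -0.4  0.2] op 86.6 
 units [ 7.07 10.27  0.43] turn z 16.36
t 0.15 at [ 201.2 -643.8  182.8] yaw -1.268 down [-0.     0.001 -1.   ] F [-0.3 -0.4  0.2] op 86.6 
 units [ 7.07 10.27  1.18] turn z 16.36
```

Emit:
move_arm(increments=[[0.39,0.57,0.07,0,0,0.91],[0.39,0.57,0.07,0,0,0.91],[0.39,0.57,0.07,0,0,0.91],[0.39,0.57,0.07,0,0,0.91],[0.39,0.57,0.07,0,0,0.91],[0.39,0.57,0.07,0,0,0.91],[0.39,0.57,0.07,0,0,0.91],[0.39,0.57,0.07,0,0,0.91],[0.39,0.57,0.07,0,0,0.91],[0.39,0.57,0.07,0,0,0.91],[0.39,0.57,0.07,0,0,0.91],[0.39,0.57,0.07,0,0,0.91],[0.39,0.57,0.07,0,0,0.91],[0.39,0.57,0.07,0,0,0.91],[0.39,0.57,0.07,0,0,0.91],[0.39,0.57,0.07,0,0,0.91],[0.39,0.57,0.07,0,0,0.91],[0.39,0.57,0,0,0,0.91],[0,0,0,0,0,0],[0,0,0,0,0,0]], gripper=87)

```text
time_s: 2.15
tool_pos: [482.7, -232.9, 231.2]
orientation: [-0.539, 0.539, -0.457, 0.457]
wrist_force: [0.7, 0.1, 0.3]
opening: 86.9
```

Run:
```python
from h import *
import cv2
from bench import imaging
go(484,-232,75,.157)
d=imaging.get_image("wrist");cv2.imwrite("pics/w1.png",d["frame"]);C["w"]=d;pickle.dump(d,open("w1.pkl","wb"))
```

```text
t 2.15 at [ 482.7 -232.9  231.2] yaw 0.165 down [-0. -0. -1.] F [0.7 0.1 0.3] op 86.9 
 units [ 0.03  0.02 -3.91] turn z -0.09
```

View pics/w1.png

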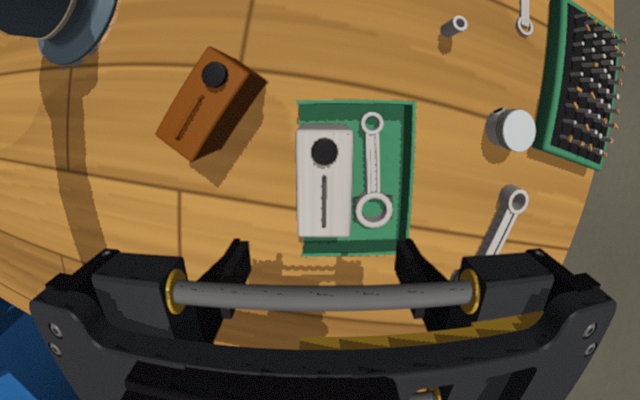

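The wrist view shows the tin's top corners near (297,126), (352,124), (352,237), (300,239), and the rod's eyes at (372,122) and (374,210). I'll cross-check the tin and rod poses from it.

```bash
cat >> h.py <<'E'
def wray(d,p,R,u,v,z):
    T=np.array(d["T_tool_cam"]);a=np.array([u-d["cx"],v-d["cy"]])/d["fx"];r=np.hypot(*a)
    c=np.array([*(np.sin(r)*a/max(r,1e-9)),np.cos(r)])
    D=R@T[:3,:3]@c;o=p+R@T[:3,3];return (o+D*(z-o[2])/D[2])[:2]
E
python3 - <<'E'
from h import *
from bench import readout
d=pickle.load(open("w1.pkl","rb"));p,R,_=pose(readout.state());f=lambda u,v,z:wray(d,p,R,u,v,z)
print("tin",rect(np.array([f(352,124,116),f(352,237,116),f(300,239,116),f(297,126,116)])))
e=np.array([f(372,122,30),f(374,210,30)]);v=e[0]-e[1];print(e,np.hypot(*v),"yaw",np.arctan2(-v[0],v[1]),"orig",e[1]+v*.4)
print("tray back wall yaw",[f(413,103,50),f(409,254,50)])
E
```

```text
tin (array([ 484.5, -229.3]), 'yaw(x),(y)', np.float64(0.202), np.float64(0.178), 'size', np.float64(57.1), np.float64(124.3))
[[ 534.9484871  -158.6101329 ]
 [ 561.62554669 -276.27213118]] 120.6482960817793 yaw 0.22295687051980484 orig [ 550.95472285 -229.20733187]
tray back wall yaw [array([ 578.57670402, -123.98778526]), array([ 622.0987805 , -326.66907346])]
```

Emit:
move_arm(increments=[[0.03,0.03,-0.4,0,0,0],[0,0,-0.4,0,0,0],[0,0,-0.4,0,0,0],[0,0,-0.4,0,0,0],[0,0,-0.4,0,0,0],[0,0,-0.4,0,0,0],[0,0,-0.4,0,0,0],[0,0,-0.4,0,0,0],[0,0,-0.4,0,0,0],[0,0,-0.2,0,0,0],[0,0,-0.1,0,0,0],[0,0,0,0,0,0],[0,0,0,0,0,0]])

```text
time_s: 3.5
tool_pos: [483.8, -233.1, 75.9]
orientation: [0.539, -0.538, 0.458, -0.459]
wrist_force: [-0.2, 0.1, 0.6]
opening: 87.2
```

Emit:
move_arm(increments=[[0,0,0,0,0,0],[0,0,0,0,0,0],[0,0,0,0,0,0],[0,0,0,0,0,0],[0,0,0,0,0,0],[0,0,0,0,0,0],[0,0,0,0,0,0],[0,0,0,0,0,0],[0,0,0,0,0,0],[0,0,0,0,0,0]], gripper=40)

```text
time_s: 4.5
tool_pos: [483.8, -232.7, 75.5]
orientation: [0.539, -0.538, 0.458, -0.458]
wrist_force: [1.9, 0.4, 1.4]
opening: 58.5
```

Emit:
move_arm(increments=[[0,0,0.1,0,0,0],[0,0,0.2,0,0,0],[0,0,0.3,0,0,0],[0,0,0.3,0,0,0],[0,0,0.3,0,0,0],[0,0,0.3,0,0,0],[0,0,0.3,0,0,0],[0,0,0.2,0,0,0],[0,0,0.1,0,0,0],[0,0,0,0,0,0]])

```text
time_s: 5.5
tool_pos: [483.6, -232.8, 159.8]
orientation: [0.539, -0.539, 0.458, -0.458]
wrist_force: [0.7, -0.3, -6.6]
opening: 58.4
```

Emit:
move_arm(increments=[[0.02,-0.1,0,0,0,0],[0.02,-0.2,0,0,0,0],[0.02,-0.3,0,0,0,0],[0.02,-0.4,0,0,0,0],[0.02,-0.4,0,0,0,0],[0.02,-0.4,0,0,0,0],[0.02,-0.4,0,0,0,0],[0.02,-0.4,0,0,0,0],[0.02,-0.4,0,0,0,0],[0.02,-0.4,0,0,0,0],[0.02,-0.4,0,0,0,0],[0.02,-0.4,0,0,0,0],[0.02,-0.4,0,0,0,0],[0.02,-0.3,0,0,0,0],[0.02,-0.3,0,0,0,0],[0.02,-0.2,0,0,0,0],[0.02,-0.1,0,0,0,0],[0,0,0,0,0,0],[0,0,0,0,0,0]])

```text
time_s: 7.4
tool_pos: [497.2, -451.7, 159.2]
orientation: [0.539, -0.539, 0.458, -0.458]
wrist_force: [0.3, 0.7, -5.8]
opening: 58.5
```

Emit:
move_arm(increments=[[0,0,-0.1,0,0,0],[0,0,-0.2,0,0,0],[0,0,-0.3,0,0,0],[0,0,-0.3,0,0,0],[0,0,-0.3,0,0,0],[0,0,-0.3,0,0,0],[0,0,-0.2,0,0,0],[0,0,-0.2,0,0,0],[0,0,-0.1,0,0,0],[0,0,-0.1,0,0,0],[0,0,0,0,0,0]])

```text
time_s: 8.5
tool_pos: [496.8, -452.6, 74.9]
orientation: [0.539, -0.539, 0.458, -0.458]
wrist_force: [-0.9, 0.3, -6.3]
opening: 58.3
```

Emit:
move_arm(increments=[[0,0,-0.05,0,0,0],[0,0,-0.05,0,0,0],[0,0,-0.03,0,0,0],[0,0,0,0,0,0],[0,0,0,0,0,0]])

```text
time_s: 9.0
tool_pos: [497.0, -452.7, 70.1]
orientation: [0.539, -0.539, 0.458, -0.458]
wrist_force: [-0.2, -0.6, -6.4]
opening: 58.6
```

Emit:
move_arm(increments=[[0,0,-0.03,0,0,0],[0,0,0,0,0,0],[0,0,0,0,0,0]])

```text
time_s: 9.3
tool_pos: [497.3, -453.3, 69.6]
orientation: [-0.539, 0.539, -0.458, 0.459]
wrist_force: [-0.1, -0.9, -2.8]
opening: 58.4
```

Emit:
move_arm(increments=[[0,0,-0.01,0,0,0],[0,0,0,0,0,0]])

```text
time_s: 9.5
tool_pos: [497.5, -453.3, 69.5]
orientation: [-0.539, 0.539, -0.457, 0.459]
wrist_force: [0.3, -0.5, 0.2]
opening: 58.7
```

Emit:
move_arm(increments=[[0,0,0,0,0,0],[0,0,0,0,0,0],[0,0,0,0,0,0],[0,0,0,0,0,0],[0,0,0,0,0,0],[0,0,0,0,0,0],[0,0,0,0,0,0],[0,0,0,0,0,0]], gripper=87)

```text
time_s: 10.3
tool_pos: [496.9, -452.7, 68.4]
orientation: [0.539, -0.539, 0.458, -0.458]
wrist_force: [-1.3, 0.0, 0.0]
opening: 86.7
```

Emit:
move_arm(increments=[[0,0,0.2,0,0,0],[0,0,0.5,0,0,0],[0,0,0.6,0,0,0],[0,0,0.6,0,0,0],[0,0,0.6,0,0,0],[0,0,0.4,0,0,0],[0,0,0.2,0,0,0]])

```text
time_s: 11.0
tool_pos: [497.7, -453.1, 194.7]
orientation: [0.539, -0.539, 0.457, -0.459]
wrist_force: [-0.6, -0.4, 0.3]
opening: 86.6
```

Run:
```python
from h import *
go(551.3,-229.3,120,.21)
```

```text
t 11.0 at [ 497.7 -453.1  194.7] yaw 0.161 down [ 0.002 -0.002 -1.   ] F [-0.6 -0.4  0.3] op 86.6 
 units [ 1.34  5.59 -1.87] turn z 0.56
```

Emit:
move_arm(increments=[[0.1,0.3,0,0,0,0.07],[0.1,0.4,0,0,0,0.07],[0.1,0.45,0,0,0,0.07],[0.1,0.45,0,0,0,0.07],[0.1,0.45,0,0,0,0.07],[0.1,0.45,0,0,0,0.07],[0.1,0.45,0,0,0,0.07],[0.1,0.45,-0.1,0,0,0.07],[0.1,0.45,-0.2,0,0,0.07],[0.1,0.45,-0.3,0,0,0.05],[0.1,0.45,-0.3,0,0,0],[0.1,0.45,-0.3,0,0,0],[0.14,0.4,-0.3,0,0,0],[0,0,-0.2,0,0,0],[0,0,-0.1,0,0,0],[0,0,0,0,0,0],[0,0,0,0,0,0]])

```text
time_s: 12.7
tool_pos: [550.4, -230.1, 120.6]
orientation: [-0.551, 0.552, -0.442, 0.443]
wrist_force: [-0.4, -0.5, -0.2]
opening: 87.0
```

Run:
```python
from h import *
import cv2
from bench import imaging
go(551.3,-229.3,8.5,.22)
d=imaging.get_image("wrist");cv2.imwrite("pics/w2.png",d["frame"]);pickle.dump(d,open("w2.pkl","wb"))
```

```text
t 12.7 at [ 550.4 -230.1  120.6] yaw 0.219 down [ 0.    -0.001 -1.   ] F [-0.4 -0.5 -0.2] op 87.0 
 units [ 0.02  0.02 -2.8 ] turn z 0.01
```

View pics/w2.png

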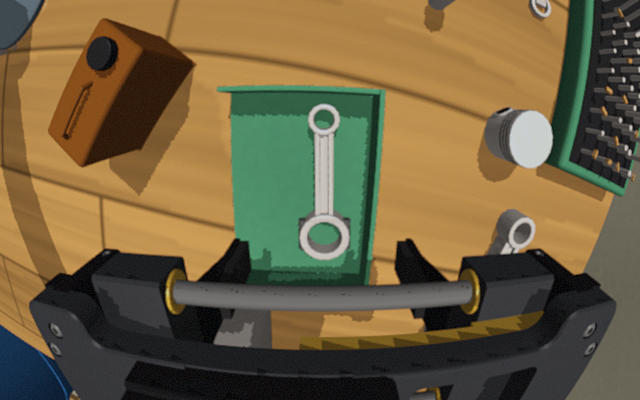

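Emit:
move_arm(increments=[[0.02,0.02,-0.3,0,0,0],[0,0,-0.4,0,0,0],[0,0,-0.4,0,0,0],[0,0,-0.4,0,0,0],[0,0,-0.4,0,0,0],[0,0,-0.3,0,0,0],[0,0,-0.2,0,0,0],[0,0,-0.2,0,0,0],[0,0,-0.1,0,0,0],[0,0,-0.05,0,0,0],[0,0,0,0,0,0],[0,0,0,0,0,0]], gripper=60)

```text
time_s: 13.95
tool_pos: [551.7, -228.0, 10.9]
orientation: [0.552, -0.552, 0.442, -0.442]
wrist_force: [0.9, -0.4, 0.4]
opening: 60.0
```

Emit:
move_arm(increments=[[0,0,0,0,0,0],[0,0,0,0,0,0],[0,0,0,0,0,0],[0,0,0,0,0,0],[0,0,0,0,0,0],[0,0,0,0,0,0],[0,0,0,0,0,0],[0,0,0,0,0,0],[0,0,0,0,0,0],[0,0,0,0,0,0]], gripper=5)

```text
time_s: 14.95
tool_pos: [551.4, -227.9, 10.5]
orientation: [0.552, -0.552, 0.442, -0.442]
wrist_force: [0.7, 0.3, -0.6]
opening: 5.5
```

Run:
```python
from h import *
import cv2
from bench import imaging
d=imaging.get_image("wrist");s=imaging.get_image("scene");t=imaging.get_image("top")
a=cv2.resize(s["frame"][190:340,160:330],(400,353),interpolation=cv2.INTER_CUBIC)
b=cv2.resize(t["frame"][150:260,340:480],(400,314),interpolation=cv2.INTER_CUBIC)
w=cv2.resize(d["frame"][60:330,200:460],(385,400))
im=np.zeros((600,800,3),np.uint8);im[:353,:400]=a;im[:400,400:785]=w;im[286:600,:400]=b
im[:286,:400]=a[30:316]
cv2.imwrite("pics/m3.png",im)
```

```text
(no output)
```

View pics/m3.png

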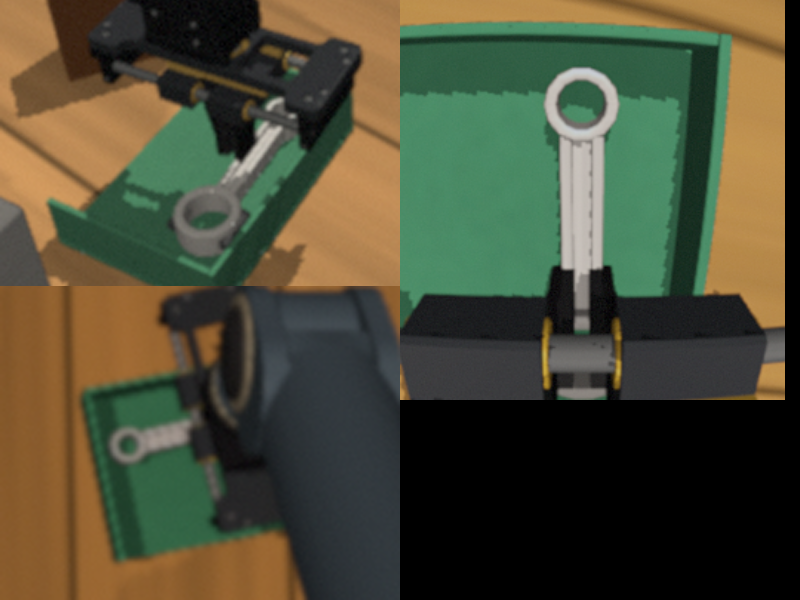

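The wrist crop shows the fingers straddling the shank, but the opening reads 5.5 where about 18 was expected. I'll close fully to see whether they are stopped on an object.

Emit:
move_arm(increments=[[0,0,0,0,0,0],[0,0,0,0,0,0],[0,0,0,0,0,0],[0,0,0,0,0,0]], gripper=0)

```text
time_s: 15.5
tool_pos: [551.3, -227.9, 10.5]
orientation: [0.552, -0.552, 0.442, -0.442]
wrist_force: [0.1, -0.8, -0.8]
opening: 0.8
```

Run:
```python
from h import *
import cv2
from bench import imaging
d=imaging.get_image("wrist");s=imaging.get_image("scene")
a=cv2.resize(s["frame"][200:320,190:320],(600,554),interpolation=cv2.INTER_CUBIC)[:, :430+170]
w=cv2.resize(d["frame"][100:330,290:360],(200,600),interpolation=cv2.INTER_CUBIC)
im=np.zeros((600,800,3),np.uint8);im[:554,:600]=a;im[:600,600:]=w
cv2.imwrite("pics/m4.png",im)
```

```text
(no output)
```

View pics/m4.png

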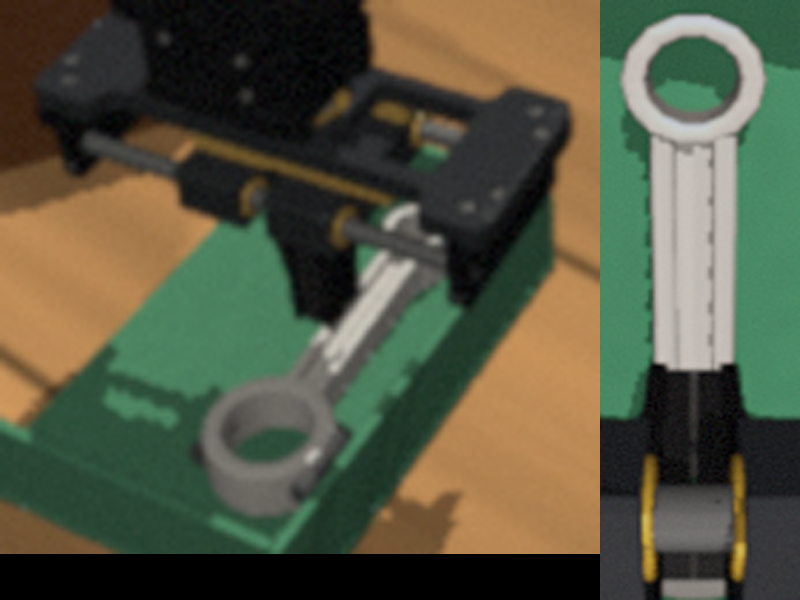

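Run:
```python
from h import *
go(551,-228,10,.22)
k=600/130
for X in [(551,-228,10),(551,-228,30),(551,-228,50),(551.3,-229,27),(562,-276,30)]:
    u,v=proj("scene",X);print(X,round((u-190)*k),round((v-200)*k))
# big eye top (268,425) in crop, small eye (400,215)
for u,v in[(268,425),(405,215)]:print(ray("scene",190+u/k,200+v/k,30))
d=pickle.load(open("w2.pkl","rb"))
```

```text
t 15.6 at [ 551.3 -227.9   10.5] yaw 0.221 down [ 0.  0. -1.] F [-0.8  0.2 -0.5] op 0.2 
 units [-0.01 -0.   -0.01] turn z -0.01
(551, -228, 10) 336 369
(551, -228, 30) 331 337
(551, -228, 50) 327 303
(551.3, -229, 27) 331 344
(562, -276, 30) 267 424
[ 562.89660501 -276.21655184]
[ 527.69631595 -156.41020756]
```

Run:
```python
from h import *
d=pickle.load(open("w2.pkl","rb"));T=np.linalg.inv(d["T_tool_cam"])
for X in [(0,0,0),(0,-10,0),(0,-19,0),(0,-30,0),(0,-40,0),(-10,0,0),(10,0,0),(-10,-20,0),(-10,-30,0),(-10,-40,0),(10,-30,0)]:
    c=T[:3,:3]@X+T[:3,3];th=np.arctan2(np.hypot(*c[:2]),c[2]);e=c[:2]/np.hypot(*c[:2])*th*d["fx"];print(X,(e+[d["cx"],d["cy"]]).round())
```

```text
(0, 0, 0) [322. 231.]
(0, -10, 0) [322. 236.]
(0, -19, 0) [322. 242.]
(0, -30, 0) [322. 249.]
(0, -40, 0) [322. 257.]
(-10, 0, 0) [322. 217.]
(10, 0, 0) [322. 243.]
(-10, -20, 0) [322. 228.]
(-10, -30, 0) [322. 235.]
(-10, -40, 0) [322. 242.]
(10, -30, 0) [322. 264.]
```

Run:
```python
from h import *
d=pickle.load(open("w2.pkl","rb"))
class S(dict):pass
R=pose(dict(orientation=[-0.551,0.552,-0.442,0.443],tool_pos=[0,0,0]))[1]
for dz in(0,30):
    p=np.array([550.4,-230.1,120.6+dz]);f=lambda u,v,z:wray(d,p,R,u,v,z)
    a,b=f(323.5,120,30),f(324,236,30);print(dz,a,b,np.hypot(*(a-b)),"wall corner",f(384,91,50))
```

```text
0 [ 535.88139264 -159.36878426] [ 561.84869158 -273.29562304] 116.84872788146788 wall corner [ 581.15168694 -121.01443219]
30 [ 536.28931251 -160.66363469] [ 564.93016667 -286.32021458] 128.87930243327276 wall corner [ 586.59413459 -118.16477692]
```

The rod has not moved. Both views put the real fingertips about 28 mm above the stated TCP (scene tip at crop (325,322), predicted (336,369)), so the fingers closed above the shank. I'll reopen and go lower in small steps, watching the force.

Emit:
move_arm(increments=[[0,0,0,0,0,0],[0,0,0,0,0,0],[0,0,0,0,0,0],[0,0,0,0,0,0],[0,0,0,0,0,0],[0,0,0,0,0,0],[0,0,0,0,0,0]], gripper=50)

```text
time_s: 16.3
tool_pos: [551.4, -227.9, 10.5]
orientation: [0.552, -0.552, 0.442, -0.442]
wrist_force: [-0.1, -0.2, -1.3]
opening: 46.4
```

Emit:
move_arm(increments=[[0,0,-0.05,0,0,0],[0,0,-0.05,0,0,0],[0,0,-0.05,0,0,0],[0,0,-0.05,0,0,0],[0,0,0,0,0,0]])

```text
time_s: 16.8
tool_pos: [551.0, -227.8, 2.0]
orientation: [-0.552, 0.552, -0.442, 0.442]
wrist_force: [0.1, 0.7, -0.6]
opening: 50.0
```

No contact at TCP z = 2, which is below the tray floor's 6 mm, so the offset is real. Going further down.

Emit:
move_arm(increments=[[0,0,-0.05,0,0,0],[0,0,-0.05,0,0,0],[0,0,-0.05,0,0,0],[0,0,-0.05,0,0,0],[0,0,0,0,0,0]])

```text
time_s: 17.3
tool_pos: [551.0, -227.8, -5.9]
orientation: [-0.552, 0.552, -0.442, 0.442]
wrist_force: [-0.9, -0.1, -0.3]
opening: 49.7
```

Emit:
move_arm(increments=[[0,0,-0.05,0,0,0],[0,0,-0.05,0,0,0],[0,0,0,0,0,0]])

```text
time_s: 17.6
tool_pos: [551.1, -227.9, -9.8]
orientation: [-0.552, 0.552, -0.442, 0.442]
wrist_force: [-0.3, -0.1, -0.3]
opening: 50.2
```

Emit:
move_arm(increments=[[0,0,-0.05,0,0,0],[0,0,-0.05,0,0,0],[0,0,0,0,0,0]])

```text
time_s: 17.9
tool_pos: [551.1, -227.8, -13.9]
orientation: [-0.552, 0.552, -0.442, 0.442]
wrist_force: [-0.8, -0.4, 0.5]
opening: 50.1
```

Emit:
move_arm(increments=[[0,0,0,0,0,0],[0,0,0,0,0,0],[0,0,0,0,0,0],[0,0,0,0,0,0],[0,0,0,0,0,0],[0,0,0,0,0,0],[0,0,0,0,0,0],[0,0,0,0,0,0]], gripper=5)

```text
time_s: 18.7
tool_pos: [551.4, -227.9, -13.5]
orientation: [0.552, -0.552, 0.442, -0.442]
wrist_force: [1.0, -0.3, 1.1]
opening: 16.6
```

The opening is 16.6, about the 18 mm shank allowing for the same −1.5 bias seen on the tin. Lifting gently.

Emit:
move_arm(increments=[[0,0,0.05,0,0,0],[0,0,0.1,0,0,0],[0,0,0.1,0,0,0],[0,0,0,0,0,0],[0,0,0,0,0,0]])

```text
time_s: 19.2
tool_pos: [551.3, -227.9, -3.4]
orientation: [0.552, -0.552, 0.442, -0.442]
wrist_force: [0.9, -0.2, -3.3]
opening: 16.8
```

Run:
```python
from h import *
import cv2
from bench import imaging
s=imaging.get_image("scene");go(571.8,241.4,80,-.148)
cv2.imwrite("pics/m5.png",cv2.resize(s["frame"][200:320,190:320],(600,554),interpolation=cv2.INTER_CUBIC))
```

```text
t 19.25 at [ 551.2 -227.9   -3.6] yaw 0.221 down [-0.  0. -1.] F [ 0.7  0.1 -3.4] op 16.5 
 units [ 0.52 11.73  2.09] turn z -4.23
```

View pics/m5.png

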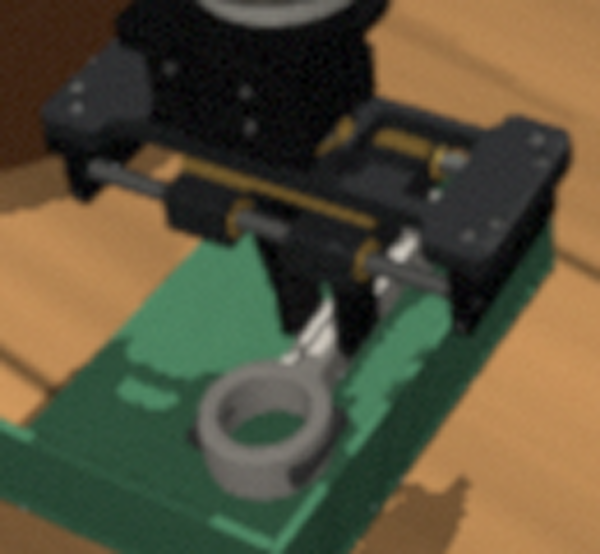

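Emit:
move_arm(increments=[[0,0,0.1,0,0,0],[0,0,0.2,0,0,0],[0,0,0.3,0,0,0],[0,0,0.4,0,0,0],[0,0,0.4,0,0,0],[0,0,0.4,0,0,0],[0,0,0.4,0,0,0],[0,0,0.3,0,0,0],[0,0,0.2,0,0,0],[0,0,0.1,0,0,0],[0,0,0,0,0,0]])

```text
time_s: 20.35
tool_pos: [551.4, -228.0, 108.8]
orientation: [0.552, -0.552, 0.442, -0.442]
wrist_force: [0.3, -0.2, -3.7]
opening: 16.6
```

Emit:
move_arm(increments=[[0,0.1,0,0,0,0],[0,0.2,0,0,0,0],[0,0.3,0,0,0,0],[0,0.4,0,0,0,0],[0,0.5,0,0,0,-0.1],[0,0.5,0,0,0,-0.2],[0,0.5,0,0,0,-0.3],[0,0.5,0,0,0,-0.3],[0,0.5,0,0,0,-0.3],[0,0.5,0,0,0,-0.3],[0,0.5,0,0,0,-0.3],[0,0.5,0,0,0,-0.3],[0,0.5,0,0,0,-0.3],[0,0.5,0,0,0,-0.3],[0,0.5,0,0,0,-0.3],[0,0.5,0,0,0,-0.3],[0,0.5,0,0,0,-0.3],[0,0.5,0,0,0,-0.3],[0.1,0.5,0,0,0,-0.2],[0.1,0.5,0,0,0,-0.15]])

```text
time_s: 22.35
tool_pos: [558.3, 134.6, 108.5]
orientation: [0.461, -0.461, 0.536, -0.536]
wrist_force: [0.6, -0.3, -3.4]
opening: 16.5
```

Emit:
move_arm(increments=[[0.1,0.5,0,0,0,-0.1],[0.1,0.5,0,0,0,-0.1],[0.1,0.5,0,0,0,-0.1],[0,0.5,0,0,0,0],[0,0.4,0,0,0,0],[0,0.2,0,0,0,0],[0,0.1,0,0,0,0],[0,0,0,0,0,0],[0,0,0,0,0,0]])

```text
time_s: 23.25
tool_pos: [571.5, 238.9, 108.4]
orientation: [-0.453, 0.454, -0.542, 0.543]
wrist_force: [0.1, -0.6, -3.5]
opening: 15.9
```

Run:
```python
from h import *
import cv2
from bench import imaging
go(571.8,242.5,44,-.148)
s=imaging.get_image("scene");w=imaging.get_image("wrist")
im=np.zeros((400,800,3),np.uint8);im[:,:400]=cv2.resize(s["frame"][90:230,310:450],(400,400),interpolation=cv2.INTER_CUBIC);im[:,400:]=cv2.resize(w["frame"][20:340,160:480],(400,400))
cv2.imwrite("pics/m6.png",im)
```

```text
t 23.25 at [571.5 238.9 108.4] yaw -0.178 down [-0.    -0.001 -1.   ] F [ 0.1 -0.6 -3.5] op 15.9 
 units [ 0.01  0.09 -1.61] turn z 0.34
```

View pics/m6.png

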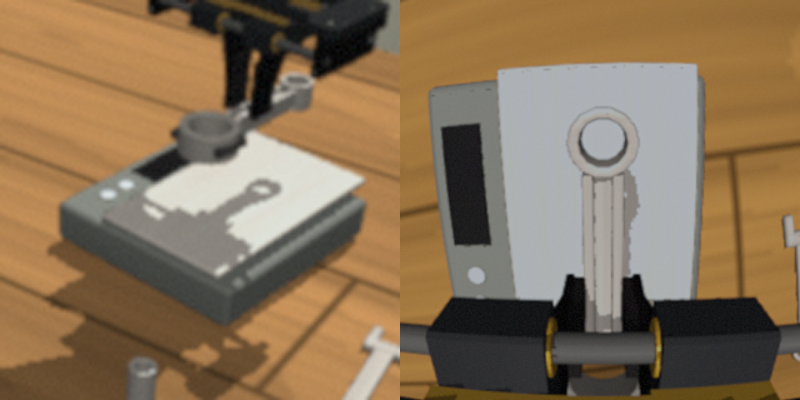

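The rod is held level over the middle of the pan and aligned with it. Lowering now.

Emit:
move_arm(increments=[[0,0.05,-0.1,0,0,0.15],[0,0.04,-0.2,0,0,0.2],[0,0,-0.3,0,0,0],[0,0,-0.3,0,0,0],[0,0,-0.3,0,0,0],[0,0,-0.2,0,0,0],[0,0,-0.1,0,0,0],[0,0,-0.05,0,0,0],[0,0,0,0,0,0],[0,0,0,0,0,0]])

```text
time_s: 24.35
tool_pos: [571.7, 244.0, 47.0]
orientation: [-0.463, 0.462, -0.535, 0.535]
wrist_force: [-0.2, -0.4, -1.9]
opening: 16.7
```

Emit:
move_arm(increments=[[0,0,-0.03,0,0,0],[0,0,-0.03,0,0,0],[0,0,-0.02,0,0,0],[0,0,0,0,0,0],[0,0,0,0,0,0]])

```text
time_s: 24.85
tool_pos: [571.3, 243.7, 43.3]
orientation: [-0.462, 0.462, -0.535, 0.535]
wrist_force: [-0.2, -0.3, -3.2]
opening: 16.5
```

Emit:
move_arm(increments=[[0,0,-0.03,0,0,0],[0,0,-0.02,0,0,0],[0,0,0,0,0,0],[0,0,0,0,0,0]])

```text
time_s: 25.25
tool_pos: [571.3, 243.7, 41.2]
orientation: [-0.462, 0.462, -0.535, 0.535]
wrist_force: [-1.1, -0.2, -2.6]
opening: 16.4
```

Emit:
move_arm(increments=[[0,0,-0.02,0,0,0],[0,0,0,0,0,0],[0,0,0,0,0,0]])

```text
time_s: 25.55
tool_pos: [571.5, 243.8, 40.6]
orientation: [-0.462, 0.462, -0.535, 0.535]
wrist_force: [-0.2, -0.3, -3.0]
opening: 16.5
```

Emit:
move_arm(increments=[[0,0,-0.02,0,0,0],[0,0,0,0,0,0],[0,0,0,0,0,0]])

```text
time_s: 25.85
tool_pos: [571.5, 243.8, 40.4]
orientation: [-0.462, 0.462, -0.535, 0.535]
wrist_force: [-2.7, -1.1, 5.7]
opening: 16.6
```

Emit:
move_arm(increments=[[0,0,0,0,0,0],[0,0,0,0,0,0],[0,0,0,0,0,0],[0,0,0,0,0,0],[0,0,0,0,0,0],[0,0,0,0,0,0],[0,0,0,0,0,0]], gripper=60)

```text
time_s: 26.55
tool_pos: [571.4, 243.7, 39.6]
orientation: [-0.462, 0.462, -0.535, 0.535]
wrist_force: [-0.7, -0.0, -1.1]
opening: 58.3
```

Emit:
move_arm(increments=[[0,0,0.1,0,0,0],[0,0,0.2,0,0,0],[0,0,0.4,0,0,0],[0,0,0.5,0,0,0],[0,0,0.6,0,0,0],[0,0,0.6,0,0,0],[0,0,0.6,0,0,0],[0,0,0.5,0,0,0],[0,0,0.4,0,0,0],[0,0,0,0,0,0]], gripper=87)

```text
time_s: 27.55
tool_pos: [572.9, 245.0, 199.8]
orientation: [-0.465, 0.46, -0.534, 0.536]
wrist_force: [0.3, -0.7, -0.6]
opening: 87.0
```

Run:
```python
from h import *
import cv2
from bench import imaging,readout
go(497.2,-453,200,.165)
p,R,_=pose(readout.state());w=imaging.get_image("wrist");t=imaging.get_image("top")
pickle.dump((w,p,R),open("w7.pkl","wb"));f=t["frame"]
im=np.zeros((600,800,3),np.uint8);im[:400,:400]=cv2.resize(w["frame"][40:300,190:450],(400,400));im[:400,400:]=cv2.resize(f[170:290,440:560],(400,400),interpolation=cv2.INTER_CUBIC)
im[400:]=0;im[400:,:333]=cv2.resize(f[150:252,160:330],(333,200),interpolation=cv2.INTER_CUBIC)
cv2.imwrite("pics/m7.png",im)
```

```text
t 27.55 at [572.9 245.  199.8] yaw -0.146 down [ 0.006  0.003 -1.   ] F [ 0.3 -0.7 -0.6] op 87.0 
 units [ -1.89 -17.45   0.  ] turn z 3.56
```

View pics/m7.png

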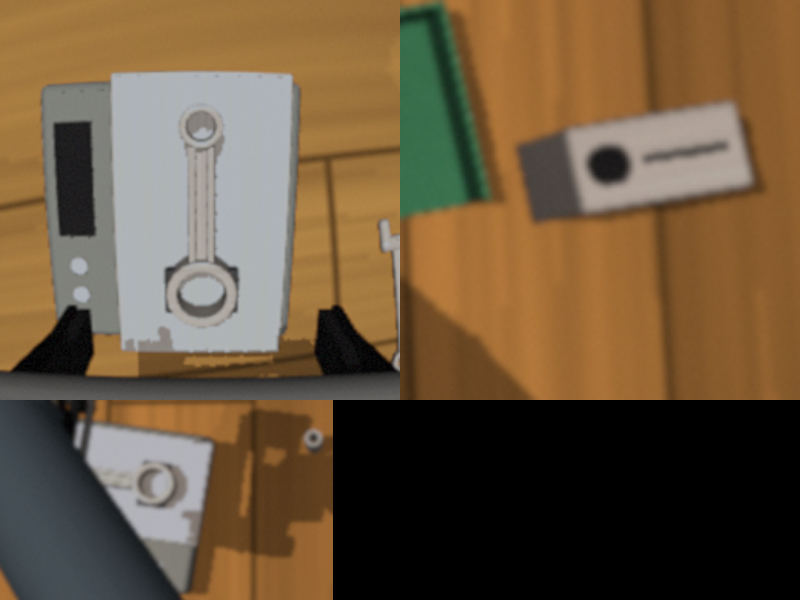

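The rod lies flat, centred and lengthwise on the pan. The tin stands on the bench with its top corners near crop (568,130), (735,102), (753,188), (587,213). Computing both poses.

Run:
```python
from h import *
print("tin",rect(crop([(168,130),(335,102),(353,188),(187,213)],440,170,400/120,110)))
w,p,R=pickle.load(open("w7.pkl","rb"));k=400/260
a,b=[wray(w,p,R,190+u/k,40+v/k,84) for u,v in[(201,128),(202,294)]]
v=a-b;print(a,b,np.hypot(*v),b+.4*v,"yaw",np.arctan2(-v[0],v[1]))
```

```text
tin (array([ 496.3, -451.9]), 'yaw(x),(y)', np.float64(0.152), np.float64(0.148), 'size', np.float64(58.8), np.float64(115.8))
[581.86107116 312.86152982] [565.38113361 196.45987927] 117.56246251144962 [571.97310863 243.02053949] yaw -0.1406434785034518
```

Emit:
move_arm(increments=[[0,-0.3,0,0,0,0],[-0.1,-0.6,0,0,0,0.2],[-0.1,-0.7,0,0,0,0.2],[-0.1,-0.7,0,0,0,0.2],[-0.1,-0.7,0,0,0,0.2],[-0.1,-0.7,0,0,0,0.2],[-0.1,-0.7,0,0,0,0.2],[-0.1,-0.7,0,0,0,0.2],[-0.1,-0.7,0,0,0,0.2],[-0.1,-0.7,0,0,0,0.2],[-0.1,-0.7,0,0,0,0.2],[-0.1,-0.7,0,0,0,0.2],[-0.1,-0.7,0,0,0,0.2],[-0.1,-0.7,0,0,0,0.2],[-0.1,-0.7,0,0,0,0.2],[-0.1,-0.7,0,0,0,0.2],[-0.1,-0.7,0,0,0,0.2],[-0.1,-0.7,0,0,0,0.2],[-0.1,-0.7,0,0,0,0.16],[-0.09,-0.7,0,0,0,0]])

```text
time_s: 29.65
tool_pos: [493.9, -298.0, 194.5]
orientation: [-0.539, 0.54, -0.458, 0.457]
wrist_force: [1.4, -0.7, 0.9]
opening: 87.1
```

Emit:
move_arm(increments=[[0,-0.7,0,0,0,0],[0,-0.7,0,0,0,0],[0,-0.7,0,0,0,0],[0,-0.7,0,0,0,0],[0,-0.6,0,0,0,0],[0,-0.3,0,0,0,0],[0,-0.2,0,0,0,0],[0,0,0,0,0,0],[0,0,0,0,0,0]])

```text
time_s: 30.55
tool_pos: [496.0, -450.9, 195.5]
orientation: [0.54, -0.54, 0.457, -0.456]
wrist_force: [-0.6, 0.3, 0.6]
opening: 86.7
```

Run:
```python
from h import *
go(497.2,-453,69.5,.161)
```

```text
t 30.55 at [ 496.  -450.9  195.5] yaw 0.166 down [-0.     0.001 -1.   ] F [-0.6  0.3  0.6] op 86.7 
 units [ 0.03 -0.05 -3.15] turn z -0.06
```

Emit:
move_arm(increments=[[0.03,-0.05,-0.3,0,0,-0.06],[0,0,-0.4,0,0,0],[0,0,-0.4,0,0,0],[0,0,-0.4,0,0,0],[0,0,-0.4,0,0,0],[0,0,-0.4,0,0,0],[0,0,-0.4,0,0,0],[0,0,-0.3,0,0,0],[0,0,-0.15,0,0,0],[0,0,0,0,0,0],[0,0,0,0,0,0]])

```text
time_s: 31.65
tool_pos: [497.4, -454.6, 70.2]
orientation: [0.538, -0.538, 0.458, -0.459]
wrist_force: [0.8, -0.8, -0.5]
opening: 86.9
```

Emit:
move_arm(increments=[[0,0,0,0,0,0],[0,0,0,0,0,0],[0,0,0,0,0,0],[0,0,0,0,0,0],[0,0,0,0,0,0],[0,0,0,0,0,0],[0,0,0,0,0,0],[0,0,0,0,0,0],[0,0,0,0,0,0]], gripper=40)

```text
time_s: 32.55
tool_pos: [497.4, -454.3, 69.9]
orientation: [0.538, -0.538, 0.458, -0.459]
wrist_force: [1.6, 0.1, 1.5]
opening: 58.3
```

Emit:
move_arm(increments=[[0,0,0.1,0,0,0],[0,0,0.2,0,0,0],[0,0,0.3,0,0,0],[0,0,0.3,0,0,0],[0,0,0.3,0,0,0],[0,0,0.3,0,0,0],[0,0,0.3,0,0,0],[0,0,0.3,0,0,0],[0,0,0.2,0,0,0],[0,0,0,0,0,0],[0,0,0,0,0,0]])

```text
time_s: 33.65
tool_pos: [496.7, -454.2, 161.5]
orientation: [-0.538, 0.538, -0.459, 0.458]
wrist_force: [-0.1, -0.0, -6.2]
opening: 58.1
```

Run:
```python
from h import *
go(483.8,-232.8,85,.165)
```

```text
t 33.65 at [ 496.7 -454.2  161.5] yaw 0.16 down [-0.  0. -1.] F [-0.1 -0.  -6.2] op 58.1 
 units [-0.32  5.54 -1.91] turn z 0.06
```

Emit:
move_arm(increments=[[-0.02,0.1,0,0,0,0.06],[-0.02,0.2,0,0,0,0],[-0.02,0.3,0,0,0,0],[-0.02,0.4,0,0,0,0],[-0.02,0.4,0,0,0,0],[-0.02,0.4,0,0,0,0],[-0.02,0.4,0,0,0,0],[-0.02,0.4,0,0,0,0],[-0.02,0.4,0,0,0,0],[-0.02,0.4,0,0,0,0],[-0.02,0.4,0,0,0,0],[-0.02,0.4,0,0,0,0],[-0.02,0.4,0,0,0,0],[-0.02,0.4,0,0,0,0],[-0.02,0.3,0,0,0,0],[-0.02,0.2,0,0,0,0],[0,0,0,0,0,0],[0,0,0,0,0,0],[0,0,0,0,0,0]])

```text
time_s: 35.55
tool_pos: [484.1, -235.5, 161.7]
orientation: [-0.539, 0.539, -0.457, 0.458]
wrist_force: [-0.6, -0.2, -5.7]
opening: 57.8
```

Run:
```python
from h import *
go(483.8,-234,79,.165)
```

```text
t 35.55 at [ 484.1 -235.5  161.7] yaw 0.163 down [ 0.    -0.001 -1.   ] F [-0.6 -0.2 -5.7] op 57.8 
 units [-0.01  0.04 -2.07] turn z 0.02
```

Emit:
move_arm(increments=[[0,0.04,-0.1,0,0,0],[0,0,-0.2,0,0,0],[0,0,-0.3,0,0,0],[0,0,-0.3,0,0,0],[0,0,-0.3,0,0,0],[0,0,-0.3,0,0,0],[0,0,-0.2,0,0,0],[0,0,-0.2,0,0,0],[0,0,-0.1,0,0,0],[0,0,-0.05,0,0,0],[0,0,0,0,0,0],[0,0,0,0,0,0]])

```text
time_s: 36.75
tool_pos: [484.5, -232.9, 80.1]
orientation: [0.54, -0.539, 0.457, -0.457]
wrist_force: [-0.2, -0.2, -5.9]
opening: 58.1
```

Emit:
move_arm(increments=[[0,0,-0.02,0,0,0],[0,0,-0.02,0,0,0],[0,0,0,0,0,0]])

```text
time_s: 37.05
tool_pos: [484.1, -232.7, 78.1]
orientation: [0.539, -0.539, 0.457, -0.457]
wrist_force: [-0.3, 0.3, -5.5]
opening: 58.2
```

Emit:
move_arm(increments=[[0,-0.02,-0.02,0,0,0],[0,0,-0.02,0,0,0],[0,0,0,0,0,0],[0,0,0,0,0,0]])

```text
time_s: 37.45
tool_pos: [484.2, -233.5, 76.5]
orientation: [0.54, -0.539, 0.457, -0.457]
wrist_force: [-0.7, -0.8, -6.0]
opening: 58.0
```

Emit:
move_arm(increments=[[0,0,-0.01,0,0,0],[0,0,0,0,0,0],[0,0,0,0,0,0]])

```text
time_s: 37.75
tool_pos: [484.3, -233.7, 76.3]
orientation: [0.539, -0.539, 0.457, -0.457]
wrist_force: [0.3, 0.1, -3.8]
opening: 58.0
```

Emit:
move_arm(increments=[[0,0,-0.02,0,0,0],[0,0,0,0,0,0],[0,0,0,0,0,0]])

```text
time_s: 38.05
tool_pos: [484.6, -234.1, 75.8]
orientation: [0.539, -0.539, 0.457, -0.458]
wrist_force: [-0.1, -2.8, -0.2]
opening: 58.1
```

Weight is off the gripper. Releasing and withdrawing.

Emit:
move_arm(increments=[[0,0,0,0,0,0],[0,0,0,0,0,0],[0,0,0,0,0,0],[0,0,0,0,0,0],[0,0,0,0,0,0],[0,0,0,0,0,0],[0,0,0,0,0,0],[0,0,0,0,0,0]], gripper=87)

```text
time_s: 38.85
tool_pos: [484.1, -233.5, 75.3]
orientation: [0.539, -0.539, 0.457, -0.457]
wrist_force: [-0.4, -1.0, -0.0]
opening: 86.9
```

Emit:
move_arm(increments=[[0,0,0.1,0,0,0],[0,0,0.3,0,0,0],[0,0,0.5,0,0,0],[0,0,0.6,0,0,0],[0,0,0.6,0,0,0],[0,0,0.5,0,0,0],[0,0,0.4,0,0,0],[0,-0.4,0.4,0,0,0],[0,-0.6,0,0,0,0],[0,-0.6,0,0,0,0],[0,-0.6,0,0,0,0],[0,-0.6,0,0,0,0],[0,-0.6,0,0,0,0],[0,-0.6,0,0,0,0],[0,-0.6,0,0,0,0],[0,-0.4,0,0,0,0],[0,-0.2,0,0,0,0],[0,0,0,0,0,0]])

```text
time_s: 40.65
tool_pos: [483.9, -442.2, 211.4]
orientation: [0.539, -0.539, 0.457, -0.457]
wrist_force: [0.1, -0.1, 0.5]
opening: 86.7
```

Run:
```python
from h import *
import cv2
from bench import imaging
t=imaging.get_image("top");f=t["frame"];cv2.imwrite("pics/top9.png",f)
im=np.zeros((440,800,3),np.uint8);a=cv2.resize(f[165:255,360:475],None,fx=4,fy=4,interpolation=cv2.INTER_CUBIC);im[:360,:460]=a
b=cv2.resize(f[150:255,160:345],(340,193));im[:193,460:]=b
s=imaging.get_image("scene")["frame"];im[200:440,460:]=cv2.resize(s[120:360,160:500],(340,240))
cv2.imwrite("pics/m9.png",im)
g=cv2.cvtColor(f,cv2.COLOR_BGR2GRAY);o=cv2.cvtColor(cv2.imread("pics/top0.png"),cv2.COLOR_BGR2GRAY)
m=cv2.matchTemplate(g[195:260,375:470],o[205:244,388:452],cv2.TM_CCOEFF_NORMED);_,v,_,l=cv2.minMaxLoc(m)
print("match",v,"shift px",l[0]+375-388,l[1]+195-205)
print("phase",cv2.phaseCorrelate(np.float32(o[200:250,385:460]),np.float32(g[200:250,385:460])))
```

```text
match 0.982671320438385 shift px 0 0
phase ((0.7016337562866966, 0.08473470451979637), 0.7525526730855306)
```

View pics/m9.png

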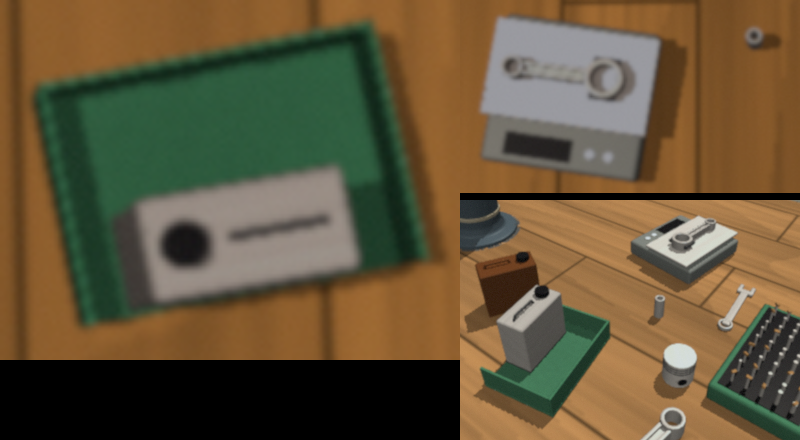

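The final view shows the tin upright in the tray at its old spot (template shift 0 px, under 1 px by phase correlation, so about 2 mm). The rod is flat and central on the pan, and the bystanders look undisturbed. Handing in.

```bash
python3 -c "
from bench import workorder;print(workorder.finish_job())"
```

```text
the job is handed in; nothing more can be done
None
```

The tin was stood on the bench, the rod was laid on the scale's pan, and the tin was put back in its spot in the tray. I handed the job in at about 41 s of the 69 s allowed. The hand-in gives no verdict.

**Rod:** it measured about 2 mm from the pan's centre and 0.01 rad off the pan's length. Only about 6 N showed at the wrist when it touched the pan.

**Tin:** it was back within about 2 mm of its start in the top image (template shift 0 px, phase shift 0.7 px). In the last picture it stood upright and square to the tray. The piston, wrist pin and wrench looked unmoved, and the gripper was clear of everything.

**Checks that disagreed:**
- **Rod grasp:** the first try closed on nothing (opening 0.8 mm), because the real fingertips ended about 28 mm short of the stated TCP. The rod did not move, and gripping 24 mm lower held it.
- **Gripper opening:** it read about 1.5 mm under the given widths, both on the tin and on the rod.
- **Tray turn:** the top camera gave 0.17 to 0.18 rad and the wrist camera 0.21. The tin was put back at its own measured angle, about 0.16 rad.

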